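# Sweep the used screw caps off the unit's deck into its catch tray

## Robot

A 6-joint arm with a two-finger parallel gripper is mounted at the origin on the work surface. World frame = base frame: x ahead of the robot, y to its left, z up, the work surface at z = 0. Lengths are in mm, angles in rad, forces in N, time in s.
With the tool pointing down it reaches from about 325 to 900 mm from the base axis. Payload 6.1 kg.
Tool frame: the origin (TCP) lies midway between the tips of the shut fingers; the grasp point (between the pads) lies 19 mm behind it; z points along the fingers, y is the line along which they close (so a half turn about z gives the same grasp; the last joint's range is limited). The gripper opens to 85 mm and grips with 20 to 120 N. Pads are 22 mm wide; open, the fingers measure 114 mm over their backs; the gripper's body (76 mm by 85 mm) begins 54 mm behind the grasp point. The pads swing forward as they close: fully open they stand 13 mm farther back than shut.
Start: joints at [1.033, 0.22, 1.526, -0, 1.395, -0.126], TCP at [250.16, 572.744, 231.3] pointing down, gripper open.
Joint ranges: [-2.98, 2.98], [-0.91, 2.08], [0.09, 2.57], [-1.24, 4.39], [0.2, 2.65], [-2.68, 2.68]. Speed limits (rad/s): [2.57, 2.57, 3.01, 3.14, 3.14, 3.14].

## Interface

Orientations are given as a unit quaternion [x, y, z, w].
In Python, from bench import * gives the robot as it stands. The module is installed in compiled form; this text tells all that it offers.
- The arm moves only by the tool carry_out, never from a script. Its argument "deltas" is a list of rows, each an object with "translation": the shift along the world's x, y, z in mm, a list of three; "yaw": the turn about the world's z in rad. In form: [{"translation": [dx, dy, dz], "yaw": yaw}, ...]. A call has 1 to 12 rows; each row is the pose to reach, as a shift and turn from the pose commanded when the call began; what a row does not reach only later rows make up. A row lasts 1/8 s, in which the tool goes at most 62.5 mm and 10.7 degrees, less where a joint would pass 70% of its speed; a pose out of reach is approached as far as the arm can. A call with a gripper value outside its range is refused whole. "jaw" is the gripper command: -1 is fully open, 1 is shut, values between are in proportion, set as the call begins (left out, the last holds). The fingers move at their own pace and stop on an object; "newtons" is the grip in N (left out, the last holds). Time passes only in rows, so rows that repeat a pose let the fingers close. It gives the time, the measured TCP pose, the force and the opening at its end, in the units of the state.
- state(): the state, without advancing time (a new reading comes with each control period).
- read_camera(name): name is "scene" or "top" or "wrist"; returns (picture, depth): 400x640x3 uint8, red, green, blue; 400x640 float32, mm along the optical axis (not along the pixel's ray), 0 where there is no reading.
- camera_model(name): a dict with "fx", "fy", "cx", "cy" (pixels), "dist" ([k1, k2, p1, p2, k3] as OpenCV has them; the pictures are not rectified), "R" (3x3) and "t" (3): a world point X has camera coordinates R X + t. Camera axes: x right, y down, z forward; pixel columns grow to the right and rows downward; lengths in mm; the calibration is good to about 2 mm. A picture is of the moment at which its call begins: read the wrist's pose just before it. camera_model takes no time and is no camera call; for the wrist camera it gives the pose at the moment of the call.
- close_job(): hands the job in, once; it reports no verdict.
The state is a dict: "time_s": time; "joint_positions": joint angles; "qvel": joint speeds; "joint_efforts": joint torques, N m; "ee_pos": TCP position; "tcp_rot": TCP orientation; "wrist_force": force on the tool from outside, world axes, zero at the start; "wrist_torque": the same for the moment, N m; "finger_gap": finger opening in mm.
Only numpy, scipy, OpenCV 4.12 (cv2) and the standard library are available. Lean on these libraries where they do the work, as an engineer would, in place of code of your own. Each camera call takes 0.05 s, during which the arm holds its last target. There are 200 camera calls.

## Task

With closed fingers, sweep all four loose orange screw caps across the grey deck and over its open edge, so that they drop into the green catch tray at the end of the unit. Push the caps only, never pick them up, and leave the two blue-capped vials on the deck and the bottle beside the unit standing where they are.

Things in the scene. Friction and masses are not known exactly. Their poses are not given: they have to be found in the camera images.
- unit: Fixed white bench unit, yaw within 0.3 rad. Origin on the bench (z=0) below the deck; z up. Its top is a flat grey deck 60 mm above the bench, x -115..115, y -120..150 mm in the unit's frame. A white rim 12 mm thick, standing 12 mm above the deck, borders it at x = +-115 and y = +150; the side y = -120 is open. Caps and vials stand on the deck; the green tray lies beyond the open side.
- deck_edge (a point): Middle of the deck's open edge, 60 mm above the bench, at the unit's (0, -120, 60) mm; axes as the unit. Caps pushed over it along the unit's -y fall into the tray.
- tray_floor (a point): Centre of the inner floor of the green open-topped catch tray fixed to the unit; axes as the unit. Floor 6 mm above the bench; inside, in the unit's frame, x -121..121, y -225 to -120 mm (there the unit's own body is the wall); its walls' top is 62 mm above the bench, 6 mm thick.
- cap1_center (a point): Centre of one loose orange screw cap with a red dot on top: a solid disc 34 mm in diameter, 16 mm high, about 14 g (varies), lying flat on the deck at first, so its centre is 8 mm above the deck.
- cap1: The same cap as cap1_center; origin at the centre of its underside.
- cap2_center (a point): Centre of one loose orange screw cap with a red dot on top: a solid disc 34 mm in diameter, 16 mm high, about 14 g (varies), lying flat on the deck at first, so its centre is 8 mm above the deck.
- cap2: The same cap as cap2_center; origin at the centre of its underside.
- cap3_center (a point): Centre of one loose orange screw cap with a red dot on top: a solid disc 34 mm in diameter, 16 mm high, about 14 g (varies), lying flat on the deck at first, so its centre is 8 mm above the deck.
- cap3: The same cap as cap3_center; origin at the centre of its underside.
- cap4_center (a point): Centre of one loose orange screw cap with a red dot on top: a solid disc 34 mm in diameter, 16 mm high, about 14 g (varies), lying flat on the deck at first, so its centre is 8 mm above the deck.
- cap4: The same cap as cap4_center; origin at the centre of its underside.
- vial1: Loose amber sample vial with a blue cap standing on the deck: 28 mm in diameter, 45 mm high, 45 g; origin at the centre of its underside. Leave it alone.
- vial2: Loose amber sample vial with a blue cap standing on the deck: 28 mm in diameter, 45 mm high, 45 g; origin at the centre of its underside. Leave it alone.
- flask: Loose green bottle with a blue cap standing on the bench to the left of the unit: 60 mm in diameter, 110 mm high; origin at the centre of its underside. Leave it alone.
There are look-alikes about, which are no part of the job. What is shaped like the cap4 but yellow is not meant. What is shaped like the cap2 but pink is not meant.

How it is judged (in metres and radians):
At the end, for the whole second after the job is handed in: All four caps lie at rest inside the green catch tray (centre within its inner walls and below 52 mm above the bench); both vials and the bottle stand upright (within 0.2 rad), each within 15 mm of where it began (x of cap1_center in the frame of unit between -0.121 and 0.121 m and y of cap1_center in the frame of unit between -0.225 and -0.12 m and z of each of cap1_center, cap2_center, cap3_center, cap4_center in the frame of unit below 0.052 m and linear speed of each of cap1, cap2, cap3, cap4 below 0.03 m/s and x of cap2_center in the frame of unit between -0.121 and 0.121 m and y of cap2_center in the frame of unit between -0.225 and -0.12 m and x of cap3_center in the frame of unit between -0.121 and 0.121 m and y of cap3_center in the frame of unit between -0.225 and -0.12 m and x of cap4_center in the frame of unit between -0.121 and 0.121 m and y of cap4_center in the frame of unit between -0.225 and -0.12 m and angle between each of vial1, vial2, flask's own z axis and vertical below 0.2 rad and distance of each of vial1, vial2, flask from where it was at the start of the episode below 0.015 m); the robot touches nothing.
It fails at once if a cap is lifted more than 20 mm off the deck (z of any of cap1_center, cap2_center, cap3_center, cap4_center in the frame of unit above 0.088 m).
It fails at once if a vial is pushed more than 15 mm or tipped over (distance of vial1 from where it was at the start of the episode above 0.015 m or angle between vial1's own z axis and vertical above 0.35 rad).
It fails at once if a vial is pushed more than 15 mm or tipped over (distance of vial2 from where it was at the start of the episode above 0.015 m or angle between vial2's own z axis and vertical above 0.35 rad).
It fails at once if a bottle is pushed more than 15 mm or tipped over (distance of flask from where it was at the start of the episode above 0.015 m or angle between flask's own z axis and vertical above 0.35 rad).
It also fails if it takes over 58 s, if anything falls off the work surface, if the arm or the gripper's body presses on something with over 40 N, if the wrist force passes 120 N, or if a joint passes its speed limit or range.

## Working session

There is one attempt and no reset: what is moved stays moved. The work goes in short steps, Python scripts to look and compute and a tool call to move; the robot and the scene stay as the last step left them, time stands still between calls to the robot, and variables do not carry over. Pictures are saved under pics/ and viewed, on a budget of 10 in all, crops included, one or two more only if the job needs it, and the job is handed in when it is done.

Besides the shell and the picture viewer there is one more tool, called by a JSON object that holds its "api" and its "payload". carry_out: Moves the arm, as the interface text tells. Its arguments: {"type":"object","properties":{"deltas":{"type":"array","items":{"type":"object","properties":{"translation":{"type":"array","items":{"type":"number"}},"yaw":{"type":"number"}}}},"jaw":{"type":"number"},"newtons":{"type":"number"}},"required":["deltas"]}

```bash
mkdir -p pics; cat > h.py <<'E'
from bench import *
import numpy as np, cv2
def ray(name_or_m,uv):
    m=camera_model(name_or_m) if isinstance(name_or_m,str) else name_or_m
    K=np.array([[m['fx'],0,m['cx']],[0,m['fy'],m['cy']],[0,0,1.]])
    p=cv2.undistortPoints(np.array(uv,float).reshape(-1,1,2),K,np.array(m['dist'],float)).reshape(-1,2)
    R=np.array(m['R']);t=np.array(m['t'])
    d=np.c_[p,np.ones(len(p))]@R
    return -R.T@t,d
def onplane(n,uv,z):
    c,d=ray(n,uv); return c+d*((z-c[2])/d[:,2])[:,None]
def depthpt(n,uv,z):
    c,d=ray(n,uv); return c+d*np.array(z)[:,None]
E
python3 - <<'E'
from h import *
for n in ['top','scene']:
    p,d=read_camera(n); cv2.imwrite(f'pics/{n}0.png',p[:,:,::-1]); np.savez(f'{n}0.npz',p=p,d=d)
    m=camera_model(n); print(n,-np.array(m['R']).T@np.array(m['t']))
print(state())
E
```

```text
top [331.72137237 117.12423586 930.68806064]
scene [949.20825308 101.44019719 587.24327492]
{'time_s': 0.1, 'joint_positions': array([ 1.03290975e+00,  2.21160666e-01,  1.52745490e+00,  2.32808141e-06,
        1.39471798e+00, -1.26085727e-01]), 'qvel': array([ 0.00098321, -0.00208582, -0.00123299, -0.00153347,  0.00148283,
        0.00096381]), 'joint_efforts': array([ 9.97596544e-04, -4.98237777e+01, -3.90551376e+01, -2.31591221e-04,
        5.64322676e-03,  7.23262730e-06]), 'ee_pos': array([249.88340509, 572.29416453, 230.32246625]), 'tcp_rot': array([ 2.04448771e-01,  9.78876878e-01, -8.22542486e-04, -2.84779912e-04]), 'wrist_force': array([-0.5866243 ,  0.43414553, -0.40681585]), 'wrist_torque': array([-0.01838315,  0.02392006, -0.03244021]), 'finger_gap': 85.5917451705699}
```

View pics/top0.png

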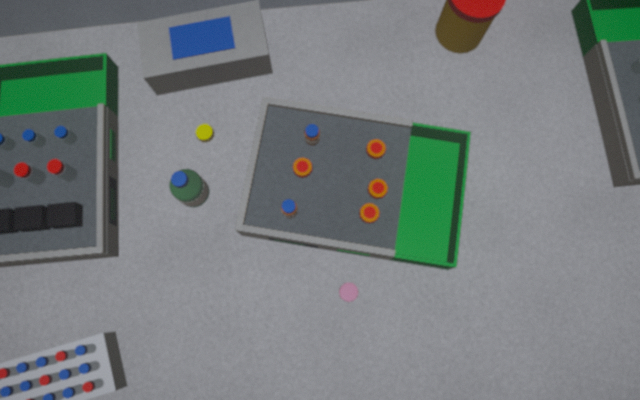

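View pics/scene0.png

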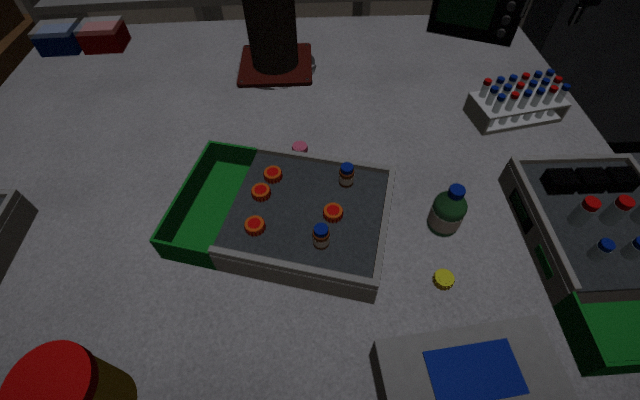

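The top view shows the caps at about (376,148), (302,166), (377,188) and (370,212). The vials are at (312,131) and (289,206), the tray is on the right (world -y), and the flask is at (187,186). In the scene view the caps are at (272,173), (261,191), (254,225) and (333,212).

```bash
python3 - <<'E'
from h import *
def blobs(n,f,roi):
    z=np.load(n+'0.npz');p=z['p'];h=cv2.cvtColor(p,cv2.COLOR_RGB2HSV)
    m=f(h).astype(np.uint8); M=np.zeros_like(m);a,b,c,e=roi;M[b:e,a:c]=m[b:e,a:c]
    k,l,s,c=cv2.connectedComponentsWithStats(M)
    return [(c[i],s[i][4]) for i in range(1,k) if s[i][4]>20],z['d']
org=lambda h:((h[...,0]<22))&(h[...,1]>150)&(h[...,2]>90)
blu=lambda h:(abs(h[...,0].astype(int)-115)<12)&(h[...,1]>130)&(h[...,2]>60)
R={}
for nm,f,rt,rs,z in [('cap',org,(240,100,415,240),(220,150,360,250),76),('vial',blu,(240,100,415,240),(300,150,400,250),105),('flask',blu,(160,160,210,210),(430,170,480,210),110)]:
    bt,dt=blobs('top',f,rt);bs,ds=blobs('scene',f,rs)
    pt=onplane('top',[b[0] for b in bt],z);ps=onplane('scene',[b[0] for b in bs],z)
    ct,dT=ray('top',[b[0] for b in bt]);cs,dS=ray('scene',[b[0] for b in bs])
    for i,b in enumerate(bt):
        if not len(bs):print(nm,b,pt[i]);continue
        j=np.argmin(np.linalg.norm(ps-pt[i],axis=1))
        A=np.c_[dT[i],-dS[j]];s=np.linalg.lstsq(A,cs-ct,rcond=None)[0]
        X,Y=ct+s[0]*dT[i],cs+s[1]*dS[j]
        print(nm,b[0].round(1),b[1],'plane',pt[i].round(1),ps[j].round(1),'tri',((X+Y)/2).round(1),'gap',np.linalg.norm(X-Y).round(1))
# grey deck/rim: use depth points of the top view
z=np.load('top0.npz');d=z['d'];v,u=np.mgrid[90:275,225:480];dd=d[90:275,225:480].ravel()
P=depthpt('top',np.c_[u.ravel(),v.ravel()],dd);ok=dd>0
h=P[:,2];print('z hist',np.histogram(h[ok],bins=range(-10,130,5)))
hs=cv2.cvtColor(z['p'],cv2.COLOR_RGB2HSV)[90:275,225:480].reshape(-1,3)
for nm,s in [('deck',(h>54)&(h<66)&(hs[:,1]<70)),('tray',(hs[:,0]>45)&(hs[:,0]<80)&(hs[:,1]>120)),('all',(h>45)&(h<80))]:
    q=P[ok&s];
    m=np.zeros((1000,1000),np.uint8);ij=np.round((q[:,:2]+[0,400])/1).astype(int);m[ij[:,0],ij[:,1]]=1
    m=cv2.morphologyEx(m,cv2.MORPH_CLOSE,np.ones((7,7)));m=cv2.morphologyEx(m,cv2.MORPH_OPEN,np.ones((7,7)))
    c=max(cv2.findContours(m,0,1)[0],key=cv2.contourArea)
    r=cv2.minAreaRect(c);print(nm,np.median(q[:,2]),r, (cv2.boxPoints(r)-[400,0]).round(1).tolist(),'(y,x)')
E
```

```text
cap [375.6 148.2] 267 plane [598.5  -3.9  76. ] [601.1  -4.2  76. ] tri [599.4  -4.5  73.4] gap 0.5
cap [302.1 166.7] 268 plane [577. 131.  76.] [579.  131.6  76. ] tri [577.5 131.4  74. ] gap 0.8
cap [377.3 188. ] 280 plane [525.   2.  76.] [526.9   1.3  76. ] tri [525.5   1.4  74.3] gap 0.8
cap [369.1 212.5] 284 plane [482.8  21.7  76. ] [484.2  21.5  76. ] tri [483.   21.4  74.7] gap 0.2
vial [311.5 129.9] 125 plane [633.9 108.1 105. ] [635.  108.7 105. ] tri [634.3 108.4 103.9] gap 0.7
vial [288.1 205.3] 124 plane [503.4 160.2 105. ] [503.3 160.7 105. ] tri [503.4 160.4 105.1] gap 0.5
flask [178.9 178.6] 184 plane [567.1 342.7 110. ] [569.  345.1 110. ] tri [567.9 344.4 108.6] gap 2.6
z hist (array([   59, 10201,  8760,  3698,   182,   176,   197,   188,   202,
         241,   227,   222,   254, 10700,  6869,   860,  2726,   773,
          33,    29,    68,    31,   194,   101,     0,     0,     0]), array([-10,  -5,   0,   5,  10,  15,  20,  25,  30,  35,  40,  45,  50,
        55,  60,  65,  70,  75,  80,  85,  90,  95, 100, 105, 110, 115,
       120, 125]))
deck 59.50705915159051 ((484.62152099609375, 562.1004028320312), (270.3017578125, 231.60894775390625), 15.124007225036621) [[-76.1, 638.6], [-15.6, 415.0], [245.3, 485.6], [184.9, 709.2]] (y,x)
tray 5.666041736410762 ((297.67962646484375, 509.57489013671875), (104.00861358642578, 254.34695434570312), 14.896278381347656) [[-185.3, 619.1], [-119.9, 373.3], [-19.4, 400.0], [-84.8, 645.8]] (y,x)
all 60.00752192358368 ((487.0845947265625, 561.0230712890625), (288.5520935058594, 256.2763671875), 15.255120277404785) [[-85.8, 646.7], [-18.4, 399.4], [260.0, 475.4], [192.6, 722.6]] (y,x)
```

{"api": "carry_out", "payload": {"deltas": [{"translation": [22, -47, 0], "yaw": -0.13}, {"translation": [44, -93, 0], "yaw": -0.26}, {"translation": [66, -140, 0], "yaw": -0.39}, {"translation": [89, -186, 0], "yaw": -0.52}, {"translation": [111, -233, 0], "yaw": -0.65}, {"translation": [133, -279, 0], "yaw": -0.78}, {"translation": [155, -326, 0], "yaw": -0.91}, {"translation": [177, -372, 0], "yaw": -1.04}, {"translation": [200, -419, 0], "yaw": -1.17}, {"translation": [222, -465, 0], "yaw": -1.3}, {"translation": [243.7, -511.2, -40], "yaw": -1.422}, {"translation": [243.7, -511.2, -70], "yaw": -1.422}], "jaw": 1, "newtons": 30}}

```text
time_s: 1.6
ee_pos: [494.7, 58.5, 160.2]
tcp_rot: [0.795, 0.606, -0.0, 0.0]
wrist_force: [0.2, 1.3, -0.4]
finger_gap: -0.3
```

```bash
python3 - <<'E'
from h import *
s=state();print(s['time_s'],s['ee_pos'],s['tcp_rot'],s['finger_gap'],s['wrist_force'])
p,d=read_camera('wrist'); cv2.imwrite('pics/w1.png',p[:,:,::-1])
p,d=read_camera('scene'); cv2.imwrite('pics/s1.png',p[:,:,::-1])
E
```

```text
1.6 [494.68335371  58.50669476 160.15502631] [ 7.95418366e-01  6.06060615e-01 -1.34505531e-04  3.69475882e-04] -0.3063223417723778 [ 0.21108317  1.27846212 -0.36117844]
```

View pics/w1.png

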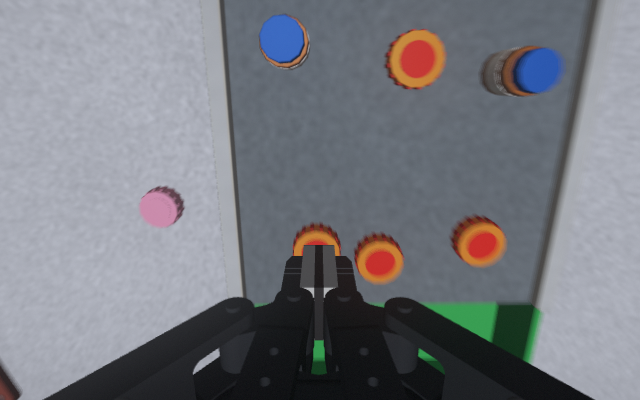

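{"api": "carry_out", "payload": {"deltas": [{"translation": [0, 0, -40], "yaw": 0}, {"translation": [0, 0, -75], "yaw": 0}, {"translation": [0, 0, -95], "yaw": 0}, {"translation": [0, 0, -95], "yaw": 0}]}}

```text
time_s: 2.2
ee_pos: [492.8, 62.2, 65.8]
tcp_rot: [0.793, 0.609, -0.001, -0.001]
wrist_force: [-0.2, -0.9, 0.4]
finger_gap: -0.0
```

{"api": "carry_out", "payload": {"deltas": [{"translation": [-2.2, -8, 0], "yaw": 0}, {"translation": [-4.3, -16, 0], "yaw": 0}, {"translation": [-6.5, -24, 0], "yaw": 0}, {"translation": [-8.7, -32, 0], "yaw": 0}, {"translation": [-10.8, -40, 0], "yaw": 0}, {"translation": [-13, -48, 0], "yaw": 0}, {"translation": [-15.1, -56, 0], "yaw": 0}, {"translation": [-17.3, -64, 0], "yaw": 0}, {"translation": [-19.5, -72, 0], "yaw": 0}, {"translation": [-21.6, -80, 0], "yaw": 0}, {"translation": [-24.5, -90.7, 0], "yaw": 0}, {"translation": [-24.5, -90.7, 0], "yaw": 0}]}}

```text
time_s: 3.7
ee_pos: [469.2, -29.9, 66.3]
tcp_rot: [0.794, 0.608, -0.0, 0.0]
wrist_force: [-0.3, 0.0, -1.0]
finger_gap: -0.2
```

```bash
python3 - <<'E'
from h import *
s=state();print(s['time_s'],s['ee_pos'],s['wrist_force'])
p,d=read_camera('scene'); cv2.imwrite('pics/s2.png',p[120:290,140:420,::-1])
E
```

```text
3.7 [469.20440383 -29.90564979  66.30168432] [-0.30936419  0.00531629 -1.0066232 ]
```

View pics/s2.png

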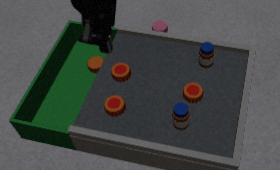

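The crop shows the first cap in the tray at (95,63), with the other three caps and the vials unmoved. Next is cap c3.

{"api": "carry_out", "payload": {"deltas": [{"translation": [0, 0, 40], "yaw": 0}, {"translation": [22, 23, 40], "yaw": 0}, {"translation": [50, 52, 40], "yaw": 0}, {"translation": [66.7, 69.9, 40], "yaw": 0}, {"translation": [66.7, 69.9, 35], "yaw": 0}, {"translation": [66.7, 69.9, 0], "yaw": 0}, {"translation": [66.7, 69.9, 0], "yaw": 0}]}}

```text
time_s: 4.62
ee_pos: [532.5, 40.6, 63.2]
tcp_rot: [0.794, 0.608, -0.003, -0.002]
wrist_force: [-1.0, -0.2, 0.2]
finger_gap: 0.0
```

{"api": "carry_out", "payload": {"deltas": [{"translation": [-2.2, -8, 0], "yaw": 0}, {"translation": [-4.3, -16, 0], "yaw": 0}, {"translation": [-6.5, -24, 0], "yaw": 0}, {"translation": [-8.7, -32, 0], "yaw": 0}, {"translation": [-10.8, -40, 0], "yaw": 0}, {"translation": [-13, -48, 0], "yaw": 0}, {"translation": [-15.1, -56, 0], "yaw": 0}, {"translation": [-17.3, -64, 0], "yaw": 0}, {"translation": [-19.5, -72, 0], "yaw": 0}, {"translation": [-22.2, -82, 0], "yaw": 0}, {"translation": [-22.2, -82, 0], "yaw": 0}]}}

```text
time_s: 6.0
ee_pos: [513.7, -42.0, 66.3]
tcp_rot: [0.794, 0.608, -0.0, 0.0]
wrist_force: [-0.8, 0.1, 0.6]
finger_gap: -0.1
```

{"api": "carry_out", "payload": {"deltas": [{"translation": [0, 0, 40], "yaw": 0}, {"translation": [25, 20, 40], "yaw": 0}, {"translation": [55, 45, 40], "yaw": 0}, {"translation": [80, 65, 40], "yaw": 0}, {"translation": [96.7, 78.4, 40], "yaw": 0}, {"translation": [96.7, 78.4, 38], "yaw": 0}, {"translation": [96.7, 78.4, 15], "yaw": 0}, {"translation": [96.7, 78.4, 0], "yaw": 0}, {"translation": [96.7, 78.4, 0], "yaw": 0}]}}

```text
time_s: 7.12
ee_pos: [608.6, 36.8, 64.4]
tcp_rot: [0.794, 0.608, -0.002, -0.001]
wrist_force: [-0.2, -0.4, -0.6]
finger_gap: -0.0
```

{"api": "carry_out", "payload": {"deltas": [{"translation": [-2.4, -9, 0], "yaw": 0}, {"translation": [-4.9, -18, 0], "yaw": 0}, {"translation": [-7.3, -27, 0], "yaw": 0}, {"translation": [-9.8, -36, 0], "yaw": 0}, {"translation": [-12.2, -45, 0], "yaw": 0}, {"translation": [-14.6, -54, 0], "yaw": 0}, {"translation": [-17.1, -63, 0], "yaw": 0}, {"translation": [-19.5, -72, 0], "yaw": 0}, {"translation": [-22, -81, 0], "yaw": 0}, {"translation": [-24.4, -90, 0], "yaw": 0}, {"translation": [-26.4, -97.5, 0], "yaw": 0}, {"translation": [-26.4, -97.5, 0], "yaw": 0}]}}

```text
time_s: 8.62
ee_pos: [584.0, -61.0, 66.3]
tcp_rot: [0.794, 0.608, -0.0, -0.0]
wrist_force: [-0.7, -0.3, -0.6]
finger_gap: -0.2
```

```bash
python3 - <<'E'
from h import *
s=state();print(s['time_s'],s['ee_pos'],s['wrist_force'])
p,d=read_camera('scene'); cv2.imwrite('pics/s3.png',cv2.resize(p[120:300,140:420,::-1],None,fx=2,fy=2))
E
```

```text
8.625 [584.01799961 -60.97379772  66.2709464 ] [-0.73754482 -0.27478936 -0.59329503]
```

View pics/s3.png

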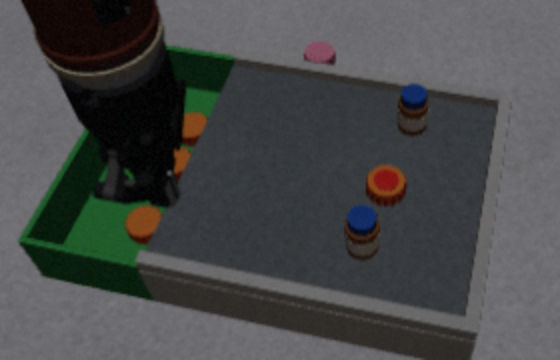

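Three caps are in the tray; c2 and both vials are untouched.

{"api": "carry_out", "payload": {"deltas": [{"translation": [0, 0, 50], "yaw": 0}, {"translation": [0, 0, 100], "yaw": 0}, {"translation": [1, 40, 100], "yaw": 0}, {"translation": [2, 90, 100], "yaw": 0}, {"translation": [3, 140, 100], "yaw": 0}, {"translation": [4, 190, 100], "yaw": 0}, {"translation": [4.4, 233, 100], "yaw": 0}, {"translation": [4.4, 233, 95], "yaw": 0}, {"translation": [4.4, 233, 60], "yaw": 0}, {"translation": [4.4, 233, 25], "yaw": 0}, {"translation": [4.4, 233, 0], "yaw": 0}, {"translation": [4.4, 233, 0], "yaw": 0}]}}

```text
time_s: 10.18
ee_pos: [586.3, 171.5, 63.5]
tcp_rot: [0.794, 0.608, -0.003, -0.001]
wrist_force: [-0.5, -0.4, -0.4]
finger_gap: -0.1
```

{"api": "carry_out", "payload": {"deltas": [{"translation": [-2.4, -9, 0], "yaw": 0}, {"translation": [-4.9, -18, 0], "yaw": 0}, {"translation": [-7.3, -27, 0], "yaw": 0}, {"translation": [-9.8, -36, 0], "yaw": 0}, {"translation": [-12.2, -45, 0], "yaw": 0}, {"translation": [-14.6, -54, 0], "yaw": 0}, {"translation": [-17.1, -63, 0], "yaw": 0}, {"translation": [-19.5, -72, 0], "yaw": 0}, {"translation": [-22, -81, 0], "yaw": 0}, {"translation": [-24.4, -90, 0], "yaw": 0}, {"translation": [-24.4, -90, 0], "yaw": 0}]}}

```text
time_s: 11.55
ee_pos: [564.0, 82.0, 66.3]
tcp_rot: [0.794, 0.608, -0.0, -0.0]
wrist_force: [0.5, -0.5, -0.2]
finger_gap: 0.0
```

```bash
python3 - <<'E'
from h import *
s=state();print(s['time_s'],s['ee_pos'],s['wrist_force'])
p,d=read_camera('wrist'); cv2.imwrite('pics/w4.png',p[:,:,::-1])
E
```

```text
11.55 [563.98342468  81.95919339  66.26450638] [ 0.5035053  -0.52745419 -0.21191805]
```

View pics/w4.png

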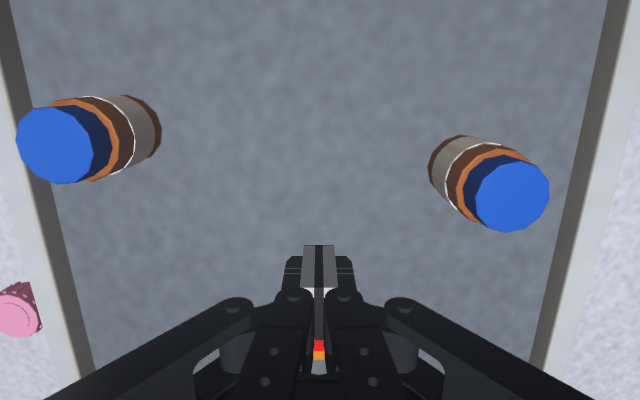

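The cap shows through the finger slit at (320,350), so it is centred ahead of the fingers, and both vials stand. I'll continue the push.

{"api": "carry_out", "payload": {"deltas": [{"translation": [-2.4, -9, 0], "yaw": 0}, {"translation": [-4.9, -18, 0], "yaw": 0}, {"translation": [-7.3, -27, 0], "yaw": 0}, {"translation": [-9.8, -36, 0], "yaw": 0}, {"translation": [-12.2, -45, 0], "yaw": 0}, {"translation": [-14.6, -54, 0], "yaw": 0}, {"translation": [-17.1, -63, 0], "yaw": 0}, {"translation": [-17.1, -63, 0], "yaw": 0}]}}

```text
time_s: 12.6
ee_pos: [546.9, 19.0, 66.3]
tcp_rot: [0.794, 0.608, -0.0, -0.0]
wrist_force: [-0.2, 0.2, 0.1]
finger_gap: -0.1
```

```bash
python3 - <<'E'
from h import *
s=state();print(s['time_s'],s['ee_pos'],s['wrist_force'])
p,d=read_camera('scene'); cv2.imwrite('pics/s5.png',cv2.resize(p[120:300,140:420,::-1],None,fx=2,fy=2))
E
```

```text
12.6 [546.88767892  18.96232028  66.2847858 ] [-0.16397685  0.1830251   0.05308757]
```

View pics/s5.png

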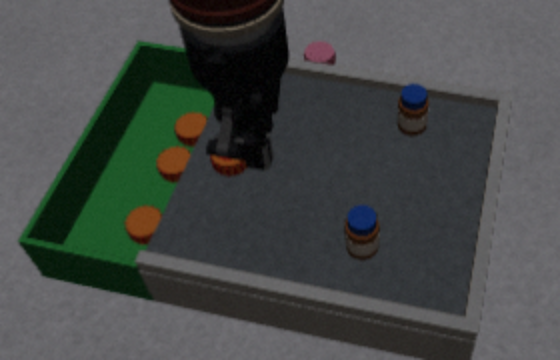

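The cap is still ahead of the fingers at (230,160), and three caps lie flat in the tray. Last push now, then a lift.

{"api": "carry_out", "payload": {"deltas": [{"translation": [-2.4, -9, 0], "yaw": 0}, {"translation": [-4.9, -18, 0], "yaw": 0}, {"translation": [-7.3, -27, 0], "yaw": 0}, {"translation": [-9.8, -36, 0], "yaw": 0}, {"translation": [-12.2, -45, 0], "yaw": 0}, {"translation": [-14.6, -54, 0], "yaw": 0}, {"translation": [-17.1, -63, 0], "yaw": 0}, {"translation": [-19, -71, 0], "yaw": 0}, {"translation": [-19, -71, 0], "yaw": 0}]}}

```text
time_s: 13.78
ee_pos: [527.9, -52.0, 66.3]
tcp_rot: [0.794, 0.608, -0.0, 0.0]
wrist_force: [0.4, -0.4, 0.3]
finger_gap: 0.1
```

{"api": "carry_out", "payload": {"deltas": [{"translation": [0, 0, 40], "yaw": 0}, {"translation": [0, 0, 90], "yaw": 0}, {"translation": [-40, 0, 130], "yaw": 0}, {"translation": [-90, 0, 150], "yaw": 0}, {"translation": [-130, -30, 150], "yaw": 0}, {"translation": [-150, -80, 150], "yaw": 0}, {"translation": [-150, -130, 150], "yaw": 0}, {"translation": [-150, -180, 150], "yaw": 0}, {"translation": [-150, -230, 150], "yaw": 0}, {"translation": [-150, -230, 150], "yaw": 0}, {"translation": [-150, -230, 150], "yaw": 0}]}}

```text
time_s: 15.15
ee_pos: [377.9, -280.7, 216.0]
tcp_rot: [0.794, 0.608, 0.0, -0.001]
wrist_force: [-0.5, -0.4, -0.6]
finger_gap: -0.1
```

```bash
python3 - <<'E'
from h import *
s=state();print(s['time_s'],s['ee_pos'],s['wrist_force'])
p,d=read_camera('scene');q,e=read_camera('top')
cv2.imwrite('pics/s6.png',np.vstack([cv2.resize(p[120:300,140:500,::-1],None,fx=1.6,fy=1.6),cv2.resize(q[90:280,160:520,::-1],None,fx=1.6,fy=1.6)])[:600])
for im,dep,n,r,zz in [(q,e,'top',(240,100,480,270),0),(q,e,'top',(160,160,210,210),1)]:
    h=cv2.cvtColor(im,cv2.COLOR_RGB2HSV);a,b,c,f=r
    for nm,m,z in [('orange',(h[...,0]<22)&(h[...,1]>150)&(h[...,2]>70),14),('blue',(abs(h[...,0].astype(int)-115)<12)&(h[...,1]>130)&(h[...,2]>60),110 if zz else 105)]:
        M=np.zeros(m.shape,np.uint8);M[b:f,a:c]=m[b:f,a:c]
        k,l,st,ce=cv2.connectedComponentsWithStats(M)
        for i in range(1,k):
            if st[i][4]>40:
                P=depthpt(n,[ce[i]],[np.median(dep[l==i])])[0];v=P[:2]-[558.1,70]
                print(nm,st[i][4],ce[i].round(1),'depth pt',P.round(1),'unit',np.round([v@[.965,-.261],v@[.261,.965]],1),'plane',onplane(n,[ce[i]],z)[0].round(1))
E
```

```text
15.15 [ 377.94804135 -280.66394614  215.95966349] [-0.46678358 -0.35685603 -0.59913002]
orange 394 [416.2 168.9] depth pt [567.2 -83.7  21.3] unit [  48.9 -146. ] plane [569.1 -85.4  14. ]
orange 253 [415.2 201.8] depth pt [504.1 -72.9  21.2] unit [ -14.8 -152. ] plane [505.5 -74.5  14. ]
orange 255 [412.1 226.2] depth pt [459.  -60.8  21.2] unit [ -61.5 -152.1] plane [460.  -62.2  14. ]
blue 124 [311.6 130. ] depth pt [634.1 108.  104.3] unit [63.4 56.5] plane [633.8 108.  105. ]
blue 128 [288.1 205.3] depth pt [503.3 160.1 104.7] unit [-76.4  72.7] plane [503.3 160.1 105. ]
blue 185 [178.9 178.6] depth pt [567.1 342.8 109.9] unit [-62.5 265.6] plane [567.1 342.8 110. ]
```

View pics/s6.png

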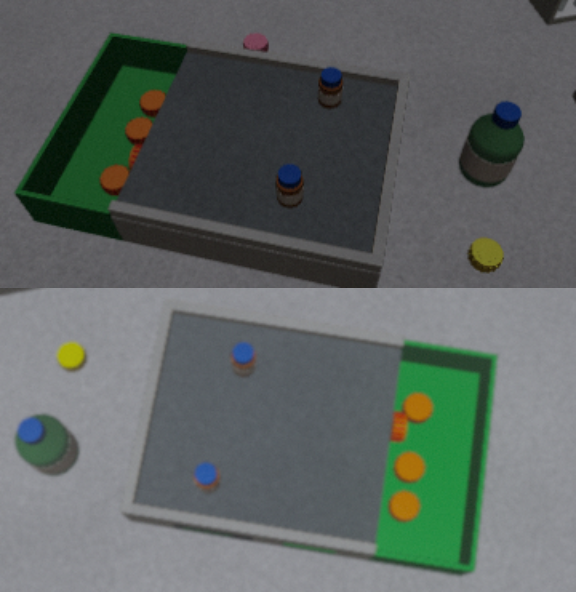

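All three flat caps are in the tray. The fourth is on edge against the deck wall, at (399,427) in the picture. I'll check its position and whether it is at rest.

{"api": "carry_out", "payload": {"deltas": [{"translation": [0, 0, 0], "yaw": 0}, {"translation": [0, 0, 0], "yaw": 0}, {"translation": [0, 0, 0], "yaw": 0}, {"translation": [0, 0, 0], "yaw": 0}, {"translation": [0, 0, 0], "yaw": 0}, {"translation": [0, 0, 0], "yaw": 0}, {"translation": [0, 0, 0], "yaw": 0}, {"translation": [0, 0, 0], "yaw": 0}, {"translation": [0, 0, 0], "yaw": 0}, {"translation": [0, 0, 0], "yaw": 0}, {"translation": [0, 0, 0], "yaw": 0}, {"translation": [0, 0, 0], "yaw": 0}]}}

```text
time_s: 16.75
ee_pos: [378.1, -281.3, 216.3]
tcp_rot: [0.794, 0.608, -0.0, -0.0]
wrist_force: [-0.3, 0.2, 0.8]
finger_gap: -0.1
```

```bash
python3 - <<'E'
from h import *
for t in range(3):
    for n,roi in [('top',(395,165,420,190)),('scene',(215,205,236,228))]:
        q,e=read_camera(n);h=cv2.cvtColor(q,cv2.COLOR_RGB2HSV);a,b,c,f=roi
        m=np.zeros(e.shape,bool);m[b:f,a:c]=((h[...,0]<22)&(h[...,1]>140)&(h[...,2]>60))[b:f,a:c]
        if n=='top': 
            m[:,410:]&=False
        v,u=np.nonzero(m);P=depthpt(n,np.c_[u,v],e[v,u]);w=P[:,:2]-[558.1,70]
        U=np.c_[w@[.965,-.261],w@[.261,.965],P[:,2]]
        print(n,len(u),u.mean().round(2),v.mean().round(2),'unit med',np.median(U,0).round(1),'5/95',np.percentile(U,[5,95],0).round(1).tolist())
E
```

```text
top 84 407.24 176.74 unit med [  25.1 -128.9   36.1] 5/95 [[14.1, -133.7, 26.8], [43.6, -125.1, 40.8]]
scene 104 222.61 215.64 unit med [  35.1 -138.9   34.4] 5/95 [[0.5, -156.2, 10.9], [50.5, -131.4, 41.3]]
top 82 407.22 176.98 unit med [  24.5 -129.    36.6] 5/95 [[14.4, -134.0, 23.9], [42.3, -125.1, 40.3]]
scene 104 222.55 215.88 unit med [  35.7 -138.9   32.7] 5/95 [[-0.6, -155.6, 9.6], [52.1, -131.5, 41.1]]
top 83 407.24 176.86 unit med [  24.9 -129.    35.9] 5/95 [[14.6, -133.9, 24.5], [43.7, -124.9, 41.1]]
scene 104 222.67 215.57 unit med [  35.3 -139.2   34. ] 5/95 [[0.1, -155.6, 10.9], [51.5, -131.4, 41.1]]
```

```bash
python3 -c "
from bench import *
print(close_job(), state()['time_s'])"
```

```text
the job is handed in; nothing more can be done
the job is handed in; nothing more can be done
```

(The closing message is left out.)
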